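# Stow the full tea caddies on the lift rack and latch it one rung up

## Robot

A 7-joint arm with a two-finger parallel gripper is mounted at the origin on the work surface. World frame = base frame: x ahead of the robot, y to its left, z up, the work surface at z = 0. Lengths are in m, angles in rad, forces in N, time in s.
With the tool pointing down it reaches from about 0.4 to 0.85 m from the base axis. Payload 6.9 kg.
Tool frame: the origin (TCP) lies at the very end of the fingers, on their centre line; the grasp point (between the pads) lies 19 mm behind it; x points along the fingers, z is the direction in which the jaws open and shut, and the axes are right-handed (so a half turn about x gives the same grasp; the last joint's range is limited). The gripper opens to 85 mm and grips with 20 to 120 N. Pads are 22 mm wide; open, the fingers measure 114 mm over their backs; the gripper's body (76 mm by 85 mm) begins 54 mm behind the grasp point. The pads swing forward as they close: fully open they stand 13 mm farther back than shut.
Start: joints at [1.448, 0.507, -0.238, 1.5, 0.126, 1.149, -0.155], TCP at [0.142, -0.609, 0.231] pointing down, gripper open.
Joint ranges: [-3.08, 3.08], [-0.24, 2.05], [-1.43, 1.35], [0, 2.5], [-1.52, 4.66], [0.17, 1.96], [-2.89, 2.89]. Speed limits (rad/s): [2.39, 2.39, 3.14, 3.14, 3.14, 3.14, 3.14].

## Interface

Orientations are given as a 3x3 rotation matrix whose columns are the frame's x, y, z axes.
In Python, from plant import get_state, capture, close_job gives the robot as it stands.
- The arm moves only by the shell command python3 -m handwheel 'ROWS' [OPENING] [FORCE]. ROWS is JSON, one flat list of numbers, 4 for each row, row after row: the shift along the tool's x, y, z in cm, then the turn about the tool's x in degrees. In form: [tx, ty, tz, spin, tx, ty, tz, spin, ...]. A call has 1 to 8 rows; each row is the pose to reach, as a shift and turn from the pose commanded when the call began, along the tool's axes at that moment; what a row does not reach only later rows make up. A row lasts 1/12 s, in which the tool goes at most 41.7 mm and 7.16 degrees, less where a joint would pass 70% of its speed; a pose out of reach is approached as far as the arm can. A call with a gripper value outside its range is refused whole. OPENING is the finger opening in cm, from 0 to 8.54, set as the call begins (- or left out, the last holds). The fingers move at their own pace and stop on an object; FORCE is the grip in N (left out, the last holds). Time passes only in rows, so rows that repeat a pose let the fingers close. It gives the time, the measured TCP pose, the force and the opening at its end, in the units of the state.
- get_state(): the state, without advancing time (a new reading comes with each control period).
- capture(name): name is "scene" or "side" or "wrist"; returns a dict with "frame" (400x640x3 uint8, red, green, blue), "mtx" (3x3 intrinsics, pixels), "k1" (the pictures are not rectified: a ray, as slopes to the right and down, at radius r is drawn at 1 + k1 r^2 times it, then the intrinsics apply), "extrinsics" (4x4, takes a point from world to camera coordinates). Camera axes: x right, y down, z forward; pixel columns grow to the right and rows downward; lengths in m; the calibration is good to about 2 mm. A picture is of the moment at which its call begins. There is no depth.
- close_job(): hands the job in, once; it reports no verdict.
The state is a dict: "time_s": time; "joint_pos": joint angles; "qvel": joint speeds; "joint_efforts": joint torques, N m; "tool_pos": TCP position; "eef_rot": TCP orientation; "force": force on the tool from outside, world axes, zero at the start; "torque": the same for the moment, N m; "gripper_width": finger opening in m.
Only numpy, scipy, OpenCV 4.12 (cv2) and the standard library are available. Lean on these libraries where they do the work, as an engineer would, in place of code of your own. Each camera call takes 0.05 s, during which the arm holds its last target. There are 200 camera calls.

## Task

Move the lidded glass container from the tray of the lift rack to the orange trivet, find by lifting them which of the identical tea caddies are full, and stand every full one upright on the tray while the tray is still down. Then raise the loaded tray past the upper rung so that the pawl clears, and lower it until the pawl sits on that rung and holds the tray up by itself. The empty caddies stay standing on the ledge where they were, and the glass container upright in the middle of the trivet.

Things in the scene. Friction and masses are not known exactly. Their poses are not given: they have to be found in the camera images.
- caddy_a_mid (a point): Centre (40 mm up) of one of the identical closed steel tea caddies: 90 mm long (own x), 60 mm wide (own y, grasp across it), 80 mm tall, dark line under the lid, lid stays on. 4 or 5 are present (absent: None), each at any of five places. One or two are full (0.29 to 0.37 kg), the rest empty (0.08 to 0.10 kg); no difference is visible.
- caddy_b_mid (a point): Centre (40 mm up) of one of the identical closed steel tea caddies: 90 mm long (own x), 60 mm wide (own y, grasp across it), 80 mm tall, dark line under the lid, lid stays on. 4 or 5 are present (absent: None), each at any of five places. One or two are full (0.29 to 0.37 kg), the rest empty (0.08 to 0.10 kg); no difference is visible.
- caddy_c_mid (a point): Centre (40 mm up) of one of the identical closed steel tea caddies: 90 mm long (own x), 60 mm wide (own y, grasp across it), 80 mm tall, dark line under the lid, lid stays on. 4 or 5 are present (absent: None), each at any of five places. One or two are full (0.29 to 0.37 kg), the rest empty (0.08 to 0.10 kg); no difference is visible.
- caddy_d_mid (a point): Centre (40 mm up) of one of the identical closed steel tea caddies: 90 mm long (own x), 60 mm wide (own y, grasp across it), 80 mm tall, dark line under the lid, lid stays on. 4 or 5 are present (absent: None), each at any of five places. One or two are full (0.29 to 0.37 kg), the rest empty (0.08 to 0.10 kg); no difference is visible.
- caddy_e_mid (a point): Centre (40 mm up) of one of the identical closed steel tea caddies: 90 mm long (own x), 60 mm wide (own y, grasp across it), 80 mm tall, dark line under the lid, lid stays on. 4 or 5 are present (absent: None), each at any of five places. One or two are full (0.29 to 0.37 kg), the rest empty (0.08 to 0.10 kg); no difference is visible.
- tray_floor (a point): Centre of the top of the rack's tray floor, 16 mm above the ledge when down. Inside 122 mm (own x) by 252 mm (own y), rim 16 mm above the floor. Own x: level, from the open side towards the ladder; z up. Two caddies fit side by side at y = -65 and +65 mm, long side along x. Nothing stands over it; the sliding stiles rise behind it at x = 90 to 104 mm.
- tray_handle (a point): Centre of the black top bar that lifts the sliding section and tray: 16 mm thick (tray x), 22 mm tall, 164 mm long (tray y), at tray x = 97 mm, 185 mm above the tray floor (0.20 m above the ledge when down). Pinch its middle from above across the thickness. It moves straight up and down. The fixed section behind it is 165 mm tall. Axes as the tray's.
- tray (a joint): Height of the sliding section and tray, m: 0 = down, pawl on the lower rung; 0.08 = pawl seated on the upper rung; 0.125 = upper stop. It weighs 0.3 kg empty and slides easily: let go, it falls back unless the pawl stands on a rung. The fixed section's two rungs are 10 mm thick, 80 mm apart.
- pawl (a joint): Angle of the gravity pawl on the sliding section, rad: 0 = level, tooth out over the rung, kept there by its tail weight against a stop; up to 1.25 while a rung pushes the tooth down. Going up, the upper rung pushes it from a tray height of about 0.062 and it swings back to 0 at about 0.10; lowered after that it lands on the upper rung at 0.08.
- glass_box_knob (a point): Centre of the lid knob of the round glass container, 83 mm above its underside. Knob 28 mm across, 30 mm tall; lid 88 mm across, its top 68 mm above the underside; 0.3 kg; the lid stays on. Starts on the tray; lift it straight up by the knob from above.
- trivet_top (a point): Centre of the top of the round orange silicone trivet, 140 mm across, 8 mm high, fixed to the ledge left of the rack.
Mind the look-alikes: they are no part of the job. What is shaped like the part that bears glass_box_knob but brown or green is not meant.

How it is judged:
By the outcome, as a careful person would: the job done as asked, in the order asked, and still so for the second after the job is handed in, with the robot touching nothing.
Of caddy_a, caddy_c, caddy_d, caddy_e only 3 to 4 are there at a start; the rules pass over those that are not, and their reading is None.
At some moment in a run one of caddy_a, caddy_b, caddy_c, caddy_d, caddy_e may be knocked a few centimetres aside while the robot is not near it.
Once in a run the grip may slacken for a moment while it holds something.
It also fails if it takes over 210 s, if anything falls off the work surface, if the arm or the gripper's body presses on something with over 40 N, if the wrist force passes 120 N, or if a joint passes its speed limit or range.

## Working session

There is one attempt and no reset: what is moved stays moved. The work goes in short steps, Python scripts to look and compute and a shell command to move; the robot and the scene stay as the last step left them, time stands still between calls to the robot, and variables do not carry over. Pictures are saved under pics/ and viewed, about 12 in all and at most 16, crops included, and the job is handed in when it is done.

```bash
ls; mkdir -p pics; cat > h.py <<'E'
import numpy as np, cv2
from plant import get_state, capture
def cap(name,fn=None):
    c=capture(name); c={k:(np.array(v) if not isinstance(v,(float,int)) else v) for k,v in c.items()}
    if fn: cv2.imwrite('pics/'+fn+'.png',cv2.cvtColor(c['frame'],cv2.COLOR_RGB2BGR))
    return c
def ray(c,u,v):
    K=c['mtx']; k=float(c['k1'])
    d=np.array([(u-K[0,2])/K[0,0],(v-K[1,2])/K[1,1]]); s=d.copy()
    for _ in range(30): s=d/(1+k*(s@s))
    E=c['extrinsics']; R,t=E[:3,:3],E[:3,3]
    return -R.T@t, R.T@np.array([s[0],s[1],1.])
def onz(c,u,v,z):
    o,d=ray(c,u,v); return o+d*(z-o[2])/d[2]
def two(c1,p1,c2,p2):
    o1,d1=ray(c1,*p1);o2,d2=ray(c2,*p2)
    s=np.linalg.lstsq(np.c_[d1,-d2],o2-o1,rcond=None)[0]
    a=o1+s[0]*d1;b=o2+s[1]*d2; return (a+b)/2,np.linalg.norm(a-b)
def proj(c,P):
    E=c['extrinsics'];p=E[:3,:3]@np.array(P)+E[:3,3];s=p[:2]/p[2];s=s*(1+float(c['k1'])*(s@s))
    return c['mtx'][:2,:2]@s+c['mtx'][:2,2]
E
python3 - <<'E'
from h import *
import pickle
d={}
for n in ['scene','side','wrist']:
    d[n]=cap(n,n+'0'); E=d[n]['extrinsics']; print(n,-E[:3,:3].T@E[:3,3])
pickle.dump(d,open('d0.pkl','wb'))
s=get_state(); print(s)
E
```

```text
pics
scene [ 0.93935151 -0.82745479  1.36481143]
side [0.41148315 1.19119855 1.14478925]
wrist [ 0.20575144 -0.59506504  0.37341274]
{'time_s': 0.15, 'joint_pos': array([ 1.44749995,  0.50814981, -0.23757051,  1.50086856,  0.12569012,
        1.14888416, -0.15477961]), 'qvel': array([-1.32140220e-03,  4.76384300e-05, -1.28696118e-05, -4.61670745e-03,
       -2.05310286e-03, -5.58855830e-04, -4.94862444e-07]), 'joint_efforts': array([-3.05708068e-03, -6.21013784e+01, -2.18916982e+00, -2.49839491e+01,
        1.27693248e-02,  9.22702253e-03,  3.28991882e-05]), 'tool_pos': array([ 0.14162754, -0.60837296,  0.23063921]), 'eef_rot': array([[-2.93446639e-04,  9.73930258e-01,  2.26847451e-01],
       [ 1.29055492e-03,  2.26847641e-01, -9.73929403e-01],
       [-9.99999124e-01,  6.96278407e-06, -1.32347816e-03]]), 'force': array([-0.33306714,  0.9609199 ,  0.29678233]), 'torque': array([-0.01122232, -0.06942015, -0.00476288]), 'gripper_width': 0.0854705872485586}
```

View pics/scene0.png

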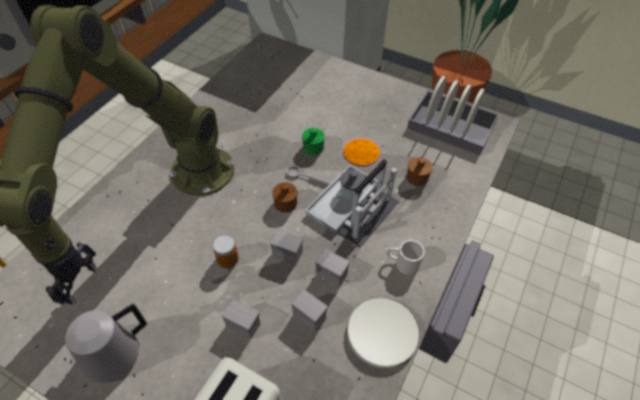

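View pics/side0.png

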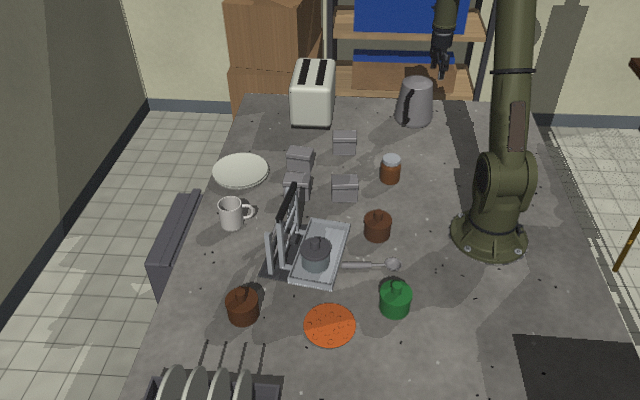

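Candidates for the glass container, in scene pixels: grey on the tray (343,197), brown (285,197) and (419,170), green (313,140). I choose the grey one on the tray. Four caddies are at scene (288,245), (332,265), (309,308) and (241,320). Next, close crops.

```bash
python3 - <<'E'
from h import *
import pickle
d=pickle.load(open('d0.pkl','rb'))
def crop(n,x0,x1,y0,y1,k,fn):
    f=d[n]['frame'][y0:y1,x0:x1,::-1]; f=cv2.resize(f,None,fx=k,fy=k,interpolation=cv2.INTER_CUBIC)
    for x in range((x0+19)//20*20,x1,20): cv2.putText(f,str(x),((x-x0)*k,10),0,.35,(0,0,255),1); cv2.line(f,((x-x0)*k,12),((x-x0)*k,18),(0,0,255),1)
    for y in range((y0+19)//20*20,y1,20): cv2.putText(f,str(y),(0,(y-y0)*k),0,.35,(0,0,255),1); cv2.line(f,(22,(y-y0)*k),(28,(y-y0)*k),(0,0,255),1)
    cv2.imwrite('pics/'+fn+'.png',f)
crop('scene',215,415,145,345,3,'c_scene')
crop('side',235,385,120,320,3,'c_side')
for n in ['scene','side']:
    h=cv2.cvtColor(d[n]['frame'],cv2.COLOR_RGB2HSV); m=cv2.inRange(h,(6,200,150),(14,255,255))
    k,l,s,c=cv2.connectedComponentsWithStats(m); i=1+np.argmax(s[1:,4]); print(n,s[i],c[i],onz(d[n],*c[i],.008))
    # caddies
E
```

```text
scene [344 152   1   2   2] [344.  152.5] [0.41588341 0.33257829 0.008     ]Traceback (most recent call last):
  File "<stdin>", line 13, in <module>
    return _wrapfunc(a, 'argmax', axis=axis, out=out, **kwds)
    return bound(*args, **kwds)
ValueError: attempt to get argmax of an empty sequence
```

View pics/c_scene.png

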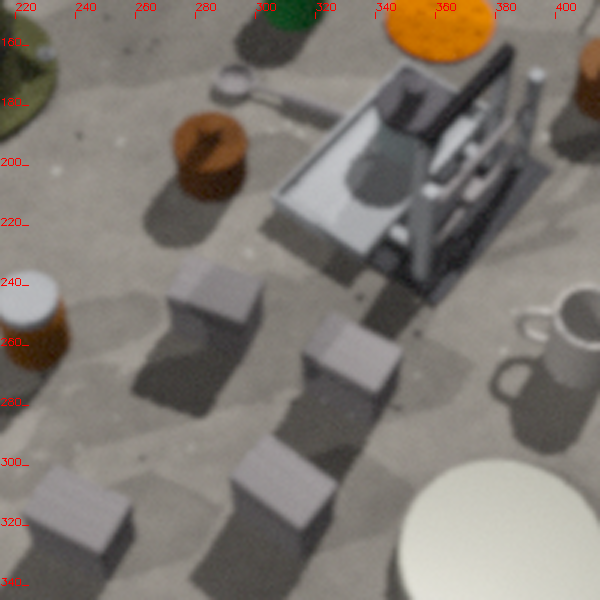

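View pics/c_side.png

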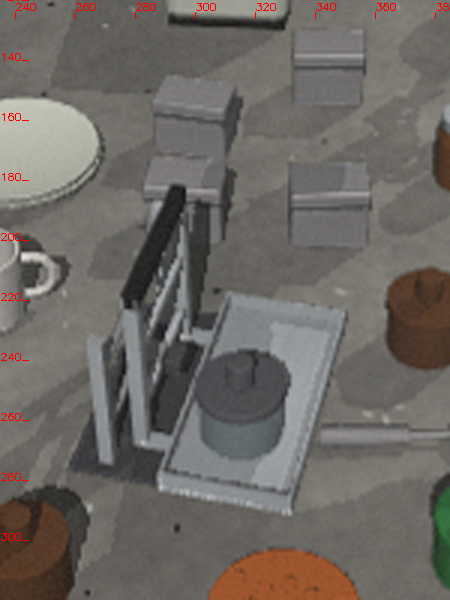

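```bash
cat > m.py <<'E'
from h import *
import pickle
d=pickle.load(open('d0.pkl','rb')); A,B=d['scene'],d['side']
a=lambda p:(215+p[0]/3,145+p[1]/3)
b=lambda p:(235+p[0]/3,120+p[1]/3)
Sc=[[(170,293),(200,258),(264,288),(247,322)],[(303,355),(340,315),(402,350),(378,392)],[(233,485),(270,437),(337,485),(302,530)],[(27,515),(60,466),(132,508),(100,553)]]
Si=[[(293,163),(366,165),(369,193),(290,193)],[(152,153),(226,158),(222,187),(146,184)],[(160,77),(237,83),(227,115),(155,107)],[(293,31),(362,31),(364,57),(292,57)]]
def rect(c,f,q):
    P=np.array([onz(c,*f(p),.08)[:2] for p in q]); r=cv2.minAreaRect((P*1000).astype(np.float32))
    L=[np.round(1000*np.linalg.norm(P[i]-P[(i+1)%4])) for i in range(4)]
    e=[P[(i+1)%4]-P[i] for i in range(4)]; i=np.argmax([L[0]+L[2],L[1]+L[3]]); v=e[i]-e[i+2]
    return P.mean(0).round(4),L,np.degrees(np.arctan2(v[1],v[0])).round(1)
for q,w in zip(Sc,Si):
    print(rect(A,a,q),rect(B,b,w)); X,g=two(A,a(np.mean(q,0)),B,b(np.mean(w,0))); print('   ',X.round(4),g.round(4))
print('handle ends',*[ (x.round(4),g.round(4)) for x,g in (two(A,a((508,50)),B,b((178,188))),two(A,a((432,135)),B,b((130,305))))])
P=[onz(B,*b(p),.032) for p in [(228,292),(347,312),(293,512),(158,490)]]; print('tray rim',np.round(P,4),np.mean(P,0))
print('knob top',two(A,a((410,86)),B,b((240,355))))
for c,n in((A,'s'),(B,'i')):
    h=cv2.cvtColor(c['frame'],cv2.COLOR_RGB2HSV); m=cv2.inRange(h,(4,150,120),(20,255,255)); m=cv2.morphologyEx(m,cv2.MORPH_CLOSE,np.ones((5,5)))
    for t in cv2.findContours(m,0,2)[0]:
        if cv2.contourArea(t)>300: e=cv2.fitEllipse(t); print(n,e,onz(c,*e[0],.008))
E
python3 m.py
```

```text
(array([ 0.4668, -0.1522]), [np.float64(53.0), np.float64(78.0), np.float64(45.0), np.float64(88.0)], np.float64(3.5)) (array([ 0.4582, -0.1482]), [np.float64(82.0), np.float64(50.0), np.float64(87.0), np.float64(54.0)], np.float64(-176.7))
    [ 0.4618 -0.1508  0.0762] 0.0076
(array([ 0.6249, -0.1487]), [np.float64(61.0), np.float64(74.0), np.float64(54.0), np.float64(85.0)], np.float64(-1.9)) (array([ 0.6189, -0.15  ]), [np.float64(85.0), np.float64(53.0), np.float64(85.0), np.float64(57.0)], np.float64(179.6))
    [ 0.622  -0.1492  0.0794] 0.0064
(array([ 0.634 , -0.3075]), [np.float64(61.0), np.float64(81.0), np.float64(56.0), np.float64(79.0)], np.float64(-6.8)) (array([ 0.627 , -0.2947]), [np.float64(95.0), np.float64(66.0), np.float64(87.0), np.float64(62.0)], np.float64(175.4))
    [ 0.6304 -0.3049  0.0718] 0.004
(array([ 0.4791, -0.4255]), [np.float64(56.0), np.float64(84.0), np.float64(51.0), np.float64(80.0)], np.float64(0.3)) (array([ 0.4745, -0.4173]), [np.float64(87.0), np.float64(58.0), np.float64(89.0), np.float64(58.0)], np.float64(-175.6))
    [ 0.4761 -0.4243  0.0746] 0.0028
handle ends (array([0.613 , 0.1281, 0.2729]), np.float64(0.0567)) (array([0.6101, 0.113 , 0.1275]), np.float64(0.0593))
tray rim [[ 0.558  -0.0053  0.032 ]
 [ 0.4301  0.0156  0.032 ]
 [ 0.4679  0.2855  0.032 ]
 [ 0.595   0.2698  0.032 ]] [0.51276381 0.14140518 0.032     ]
knob top (array([0.5255692 , 0.16841188, 0.11374994]), np.float64(0.0028607977746534442))
s ((361.18768310546875, 151.675048828125), (26.099546432495117, 35.27903366088867), 94.0579605102539) [0.47088146 0.36863623 0.008     ]
s ((455.7806396484375, 77.06684112548828), (10.681832313537598, 51.89272689819336), 106.47454071044922) [0.63359922 0.9688036  0.008     ]
i ((329.0728454589844, 325.0715637207031), (43.89995574951172, 51.34560775756836), 90.2281494140625) [0.47051756 0.3809897  0.008     ]
```

```bash
cat > go.py <<'E'
# python3 go.py x y z yawdeg : prints the shift needed (cm, deg) in tool axes
import sys; from h import *
s=get_state(); R=np.array(s['eef_rot']); p=np.array(s['tool_pos'])
x,y,z,w=map(float,sys.argv[1:5]); t=np.degrees(np.arctan2(R[1,2],R[0,2]))
d=R.T@(np.array([x,y,z])-p)*100; print('shift',d.round(2),'spin',round(-((w-t+90)%180-90),1),'at',p.round(4),'yaw',round(t,1),'n',np.linalg.norm(d).round(1),'t',s['time_s'])
E
python3 -m handwheel '[-15,0,0,0,-15,0,0,0,-15,0,0,0,-15,0,0,0,-15,0,0,0]' 8.5 40
python3 -m handwheel '[0,47,-21,13,0,47,-21,13,0,47,-21,13,0,47,-21,13,0,47,-21,13,0,47,-21,13,0,47,-21,13,0,47,-21,13]'
python3 go.py 0.525 0.168 0.30 -90
```

```text
time_s: 0.57
tool_pos: [0.1424, -0.6102, 0.3877]
eef_rot: [[0.003, 0.974, 0.227], [-0.009, 0.227, -0.974], [-1.0, 0.001, 0.01]]
force: [-0.2, -0.3, 0.3]
gripper_width: 0.0852
time_s: 1.23
tool_pos: [0.4084, -0.4056, 0.3808]
eef_rot: [[-0.001, 1.0, 0.002], [0.0, 0.002, -1.0], [-1.0, -0.001, -0.0]]
force: [0.2, -0.5, 0.7]
gripper_width: 0.0852
shift [  8.1   11.76 -57.34] spin 0.1 at [ 0.4084 -0.4056  0.3808] yaw -89.9 n 59.1 t 1.2333
```

```bash

python3 -m handwheel '[0,12,-57,0,0,12,-57,0,0,12,-57,0,0,12,-57,0,0,12,-57,0,0,12,-57,0,0,12,-57,0,0,12,-57,0]'|head -2
python3 go.py 0.525 0.168 0.30 -90
```

```text
time_s: 1.9
tool_pos: [0.475, -0.079, 0.381]
shift [  8.09   5.05 -24.69] spin 0.1 at [ 0.475 -0.079  0.381] yaw -89.9 n 26.5 t 1.9
```

```bash

python3 -m handwheel '[8,5,-24.7,0,8,5,-24.7,0,8,5,-24.7,0,8,5,-24.7,0,8,5,-24.7,0,8,5,-24.7,0,8,5,-24.7,0,8,5,-24.7,0]'|head -2
python3 -m handwheel '[0,0,0,0,0,0,0,0,0,0,0,0]'|head -2
python3 go.py 0.525 0.168 0.20 -90
python3 -c "
from h import *; import pickle
c=cap('wrist','w1'); pickle.dump(c,open('w1.pkl','wb')); print(proj(c,(.525,.168,.114)),proj(c,(.4707,.375,.008)),proj(c,(.61,.127,.212)))"
```

```text
time_s: 2.57
tool_pos: [0.5236, 0.1709, 0.2992]
time_s: 2.82
tool_pos: [0.5251, 0.1645, 0.3016]
shift [10.15 -0.02 -0.36] spin -0.0 at [0.5251 0.1645 0.3016] yaw -90.0 n 10.2 t 2.8167
[313.87666231 180.89519203] [171.23834495 203.78794918] [370.03865113  88.73472177]
```

View pics/w1.png

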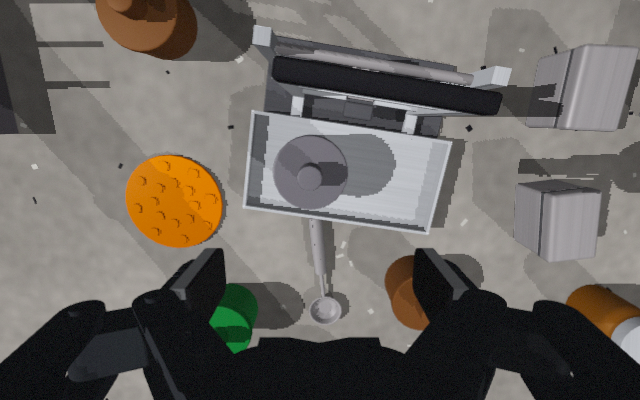

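Wrist view: knob at (310,177) on grey lid on tray, trivet (174,201), bar (275,65)-(500,103), tray rim corners visible; brown and green look-alikes apart.

```bash
python3 - <<'E'
from h import *; import pickle
c=pickle.load(open('w1.pkl','rb'))
h=cv2.cvtColor(c['frame'],cv2.COLOR_RGB2HSV); m=cv2.inRange(h,(6,180,180),(22,255,255)); m[:, 240:]=0;m[:150]=0
t=max(cv2.findContours(m,0,2)[0],key=cv2.contourArea); e=cv2.fitEllipse(cv2.convexHull(t)); print(e,onz(c,*e[0],.008))
print('knob',onz(c,310,177,.114))
P=np.array([onz(c,*p,.032)[:2] for p in [(250,112),(452,141),(430,233),(244,207)]]); print(P,P.mean(0))
for a,b in((0,1),(3,2),(1,2),(0,3)): v=P[b]-P[a]; print(np.linalg.norm(v),np.degrees(np.arctan2(v[1],v[0])))
m=cv2.inRange(c['frame'],(0,0,0),(28,28,28)); m[:40]=0;m[130:]=0;m[:,:260]=0;m[:,520:]=0
t=max(cv2.findContours(m,0,2)[0],key=cv2.contourArea); r=cv2.minAreaRect(t); print(r); q=cv2.boxPoints(r); print([onz(c,*p,.212).round(4) for p in q], onz(c,*r[0],.212))
E
```

```text
((173.20941162109375, 200.99667358398438), (87.61299133300781, 99.53031921386719), 126.01872253417969) [0.47485183 0.37165828 0.008     ]
knob [0.52922982 0.17210764 0.114     ]
[[ 0.59723259  0.24929377]
 [ 0.56086121 -0.00966653]
 [ 0.43435564  0.00742107]
 [ 0.47259129  0.26466149]] [0.51626018 0.12792745]
0.26150203221416785 -97.9949842157701
0.26006652803346825 -98.45442018316122
0.12765439821893512 172.30739716926362
0.12558510909025958 172.97115950037124
((383.58111572265625, 95.50509643554688), (217.99188232421875, 5.629770755767822), 9.309940338134766)
[array([0.6154, 0.1928, 0.212 ]), array([0.619, 0.192, 0.212]), array([0.5954, 0.0399, 0.212 ]), array([0.5916, 0.04  , 0.212 ])] [0.60549643 0.11730166 0.212     ]
```

```bash
python3 -c "
from h import *; print(np.round(get_state()['joint_pos'],2))"; python3 go.py 0.5275 0.1705 0.2 -90
```

```text
[ 0.03  0.37 -0.56  1.57  0.2   1.26 -2.13]
shift [10.17  0.23 -0.6 ] spin -0.0 at [0.5252 0.1645 0.3017] yaw -90.0 n 10.2 t 2.8667
```

View pics/wrist0.png

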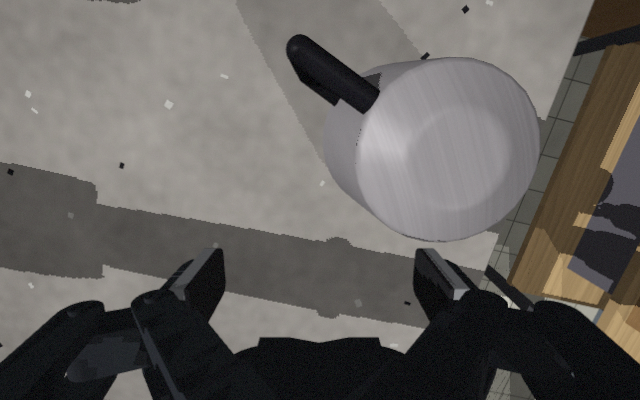

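```bash
python3 -m handwheel '[0,0,0,30,0,0,0,30,0,0,0,30,0,0,0,30,0,0,0,30,0,0,0,30]'|head -2
python3 -c "
from h import *; print(np.round(get_state()['joint_pos'],2))"; python3 go.py 0.5275 0.1705 0.2 -90
```

```text
time_s: 3.37
tool_pos: [0.525, 0.1653, 0.3018]
[-0.05  0.36 -0.44  1.58  0.16  1.24 -2.61]
shift [10.18 -0.05 -0.57] spin -29.9 at [0.525  0.1653 0.3018] yaw -119.9 n 10.2 t 3.3667
```

```bash
for i in 1 2 3; do python3 -m handwheel '[0,0,0,-57,0,0,0,-57,0,0,0,-57,0,0,0,-57,0,0,0,-57,0,0,0,-57,0,0,0,-57,0,0,0,-57]' >/dev/null; done
python3 go.py 0.5275 0.1705 0.2 90
python3 -m handwheel '[0,0,0,-39,0,0,0,-39,0,0,0,-39,0,0,0,-39,0,0,0,-39,0,0,0,-39,0,0,0,-39]'|head -2
python3 -c "
from h import *; print(np.round(get_state()['joint_pos'],2))"; python3 go.py 0.5275 0.1705 0.2 90
```

```text
shift [10.16  0.14  0.54] spin -38.4 at [0.5251 0.1654 0.3016] yaw 51.6 n 10.2 t 5.3667
time_s: 5.95
tool_pos: [0.5252, 0.1654, 0.3013]
[ 0.42  0.61 -1.36  1.57  0.6   1.45  0.6 ]
shift [10.13 -0.23  0.51] spin 0.4 at [0.5252 0.1654 0.3013] yaw 90.4 n 10.1 t 5.95
```

```bash
python3 -m handwheel '[4,-0.2,0.5,0,8,-0.2,0.5,0,12,-0.2,0.5,0,15,-0.2,0.5,0,15,-0.2,0.5,0,15,-0.2,0.5,0,15,-0.2,0.5,0]' |head -2
python3 -c "
from h import *; print(np.round(get_state()['joint_pos'],2)); c=cap('wrist','w2'); print(onz(c,320,200,.114),proj(c,(.5275,.1705,.114)))"; python3 go.py 0.5275 0.1705 0.088 90
```

```text
time_s: 6.53
tool_pos: [0.5276, 0.172, 0.1533]
[ 0.35  0.75 -1.24  1.79  0.77  1.18  0.44]
[0.51092175 0.17122205 0.114     ] [318.76840509 226.1748371 ]
shift [ 6.58  0.06 -0.18] spin 0.1 at [0.5279 0.1722 0.1538] yaw 90.1 n 6.6 t 6.5833
```

View pics/w2.png

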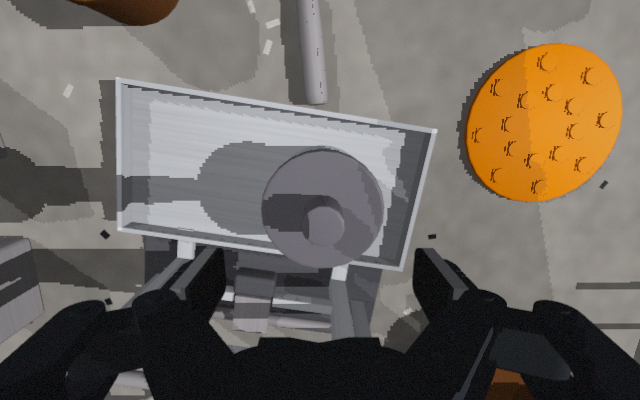

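The knob is at about (325,223), between the fingers, and the prediction was (319,226). The trivet is at (545,123). I'll descend and grip.

```bash
python3 -m handwheel '[2,0,0,0,4,0,0,0,6.5,0,0,0,6.5,0,0,0,6.5,0,0,0,6.5,0,0,0]' |sed -n 1,2p
python3 - <<'E'
from h import *
c=cap('wrist')
h=cv2.cvtColor(c['frame'],cv2.COLOR_RGB2HSV); m=cv2.inRange(h,(6,180,180),(22,255,255)); m[:,:420]=0
t=max(cv2.findContours(m,0,2)[0],key=cv2.contourArea); e=cv2.fitEllipse(cv2.convexHull(t)); print(e,onz(c,*e[0],.008))
E
python3 -m handwheel '[0,0,0,0,0,0,0,0,0,0,0,0,0,0,0,0,0,0,0,0,0,0,0,0,0,0,0,0,0,0,0,0]' 0 60
python3 -m handwheel '[-1,0,0,0,-2.5,0,0,0,-4,0,0,0,-4,0,0,0,-4,0,0,0,-4,0,0,0]'

```

```text
time_s: 7.08
tool_pos: [0.5278, 0.1721, 0.0886]
((608.5993041992188, 121.62850952148438), (176.43820190429688, 223.55331420898438), 43.617008209228516) [0.46584679 0.37068413 0.008     ]
time_s: 7.8
tool_pos: [0.527, 0.1718, 0.0866]
eef_rot: [[0.001, -1.0, -0.002], [0.001, -0.002, 1.0], [-1.0, -0.001, 0.001]]
force: [0.7, 1.8, 1.9]
gripper_width: 0.0262
time_s: 8.3
tool_pos: [0.5269, 0.1707, 0.1263]
eef_rot: [[0.0, -1.0, -0.001], [-0.001, -0.001, 1.0], [-1.0, -0.0, -0.001]]
force: [-0.7, -0.4, -2.8]
gripper_width: 0.0261
```

```bash
python3 -m handwheel '[-3,0,0,0,-3,1,4,0,-3,2,8,0,-3,3,12,0,-3,4,16,0,-3,5,19,0,-3,5.4,20.1,0,-3,5.4,20.1,0]' |sed -n 1,2p
python3 -m handwheel '[0,0,0,0,0,0,0,0,0,0,0,0]' |egrep "pos|force|width"
python3 - <<'E'
from h import *; import pickle
for n in('side','wrist'):
    c=cap(n,'t_'+n)
    h=cv2.cvtColor(c['frame'],cv2.COLOR_RGB2HSV); m=cv2.inRange(h,(4,170,120),(22,255,255)); 
    for t in cv2.findContours(m,0,2)[0]:
        if cv2.contourArea(t)>250: e=cv2.fitEllipse(cv2.convexHull(t)); print(n,np.round(e[0]),np.round(e[1]),onz(c,*e[0],.008))
E
python3 go.py .473 .373 .0795 90
```

```text
time_s: 8.97
tool_pos: [0.4696, 0.3759, 0.1561]
tool_pos: [0.4735, 0.3701, 0.1557]
force: [-1.0, 0.2, -2.5]
gripper_width: 0.0261
side [329. 325.] [44. 52.] [0.47004118 0.38157115 0.008     ]
wrist [329. 168.] [114. 141.] [0.45471263 0.37772678 0.008     ]
shift [7.65 0.04 0.26] spin -0.0 at [0.4734 0.3705 0.156 ] yaw 90.0 n 7.7 t 9.3167
```

View pics/t_wrist.png

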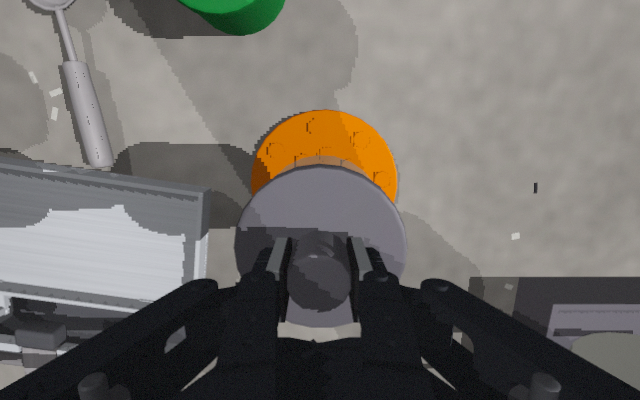

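The trivet spans about (252..398), with its top edge at row 110, partly behind the lid. I'll use its visible edges.

```bash
python3 - <<'E'
from h import *
c=cap('wrist')
h=cv2.cvtColor(c['frame'],cv2.COLOR_RGB2HSV); m=cv2.inRange(h,(4,170,120),(22,255,255))
t=np.vstack([k for k in cv2.findContours(m,0,1)[0] if cv2.contourArea(k)>50])[:,0]
P=np.array([onz(c,u,v,.006)[:2] for u,v in t if v<175])
from scipy.optimize import least_squares
# outermost points per column
o=np.array([onz(c,u,t[t[:,0]==u][:,1].min(),.006)[:2] for u in np.unique(t[:,0]) if 258<u<392])
r=least_squares(lambda q:np.hypot(*(o-q[:2]).T)-.07,[.473,.373],loss='soft_l1',f_scale=.002); print(r.x,np.abs(r.fun).max(), len(o))
E
```

```text
[0.47244682 0.37271196] 0.0007808648878417923 133
```

```bash
python3 -m handwheel '[2.5,0.1,0.25,0,5,0.1,0.25,0,7,0.1,0.25,0,7.4,0.1,0.25,0,7.6,0.1,0.25,0,7.7,0.1,0.25,0,7.7,0.1,0.25,0]' |egrep "pos|force"
python3 -m handwheel '[0,0,0,0,0,0,0,0,0,0,0,0]' 4.5 |egrep "pos|force|width"
python3 -m handwheel '[-3,0,0,0,-6,0,0,0,-10,0,0,0,-14,0,0,0,-18,0,0,0,-22,0,0,0,-22,0,0,0]' 8.5|egrep "pos|force|width"
python3 - <<'E'
from h import *
cap('wrist','w3'); cap('side','s3')
E
python3 go.py 0.516 -0.1 0.30 90
```

```text
tool_pos: [0.4719, 0.3751, 0.0805]
force: [0.2, 0.0, -2.7]
tool_pos: [0.4719, 0.3751, 0.0805]
force: [-0.2, -0.2, 0.9]
gripper_width: 0.0452
tool_pos: [0.4713, 0.3779, 0.3081]
force: [-0.3, 0.9, 0.4]
gripper_width: 0.0849
shift [  0.07  -4.36 -47.56] spin 0.1 at [0.4714 0.3755 0.3017] yaw 90.1 n 47.8 t 10.8833
```

View pics/w3.png

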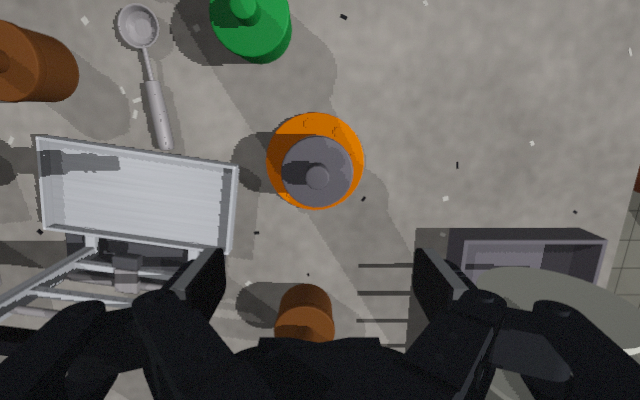

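The glass container stands upright in the middle of the trivet, with its knob at (317,177). Next, the caddies.

```bash
python3 -m handwheel '[-5,0,-4,0,-5,-3,-8,0,-5,-6,-12,0,-5,-9,-16,0,-5,-10,-20,0,-5,-10,-24,0,-5,-10,-28,0,-5,-10,-31,0]' |egrep "pos"
python3 -m handwheel '[0,0,-4,0,0,0,-8,0,0,0,-12,0,0,0,-16,0,0,0,-20,0,0,0,-24,0,0,0,-27,0,0,0,-27,0]' |egrep "pos"
python3 -m handwheel '[0,0,0,0,0,0,0,0,0,0,0,0]' |egrep "pos|force|width"
python3 - <<'E'
from h import *; import pickle
c=cap('wrist','w4'); pickle.dump(c,open('w4.pkl','wb'))
for p in [(.465,-.151,.08),(.622,-.149,.08),(.63,-.303,.08),(.477,-.423,.08)]: print(proj(c,p).round())
print(np.round(get_state()['joint_pos'],2))
c=pickle.load(open('w4.pkl','rb'))
E
```

```text
tool_pos: [0.5713, 0.0814, 0.3477]
tool_pos: [0.5709, -0.1951, 0.3463]
tool_pos: [0.5715, -0.1843, 0.3491]
force: [0.3, 0.2, 0.3]
gripper_width: 0.0845
[347.  83.]
[346. 205.]
[233. 210.]
[128.  92.]
[ 0.94  0.66 -1.36  1.34  0.65  1.62  1.25]
```

View pics/w4.png

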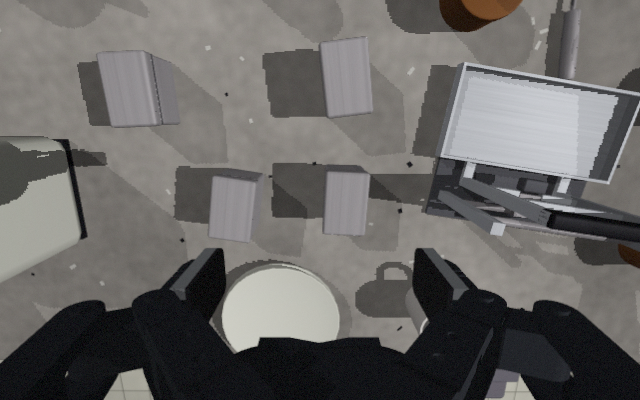

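Four caddies in view: C1 (346,77), C2 (347,204), C3 (233,209), C4 (129,90). There is no fifth at the free places.

```bash
python3 - <<'E'
from h import *; import pickle
c=pickle.load(open('w4.pkl','rb'))
for q in [[(320,42),(366,37),(372,112),(328,117)],[(328,172),(369,173),(366,236),(324,235)],[(216,177),(258,182),(250,241),(208,235)],[(98,54),(150,52),(159,126),(110,127)]]:
    P=np.array([onz(c,*p,.08)[:2] for p in q]); v=P[2]+P[3]-P[0]-P[1]; w=P[1]+P[2]-P[0]-P[3]
    print(P.mean(0).round(4),np.linalg.norm(v).round(4)/2,np.linalg.norm(w).round(4)/2,'long axis yaw',np.degrees(np.arctan2(v[1],v[0])).round(1),(np.degrees(np.arctan2(w[1],w[0]))-90).round(1))
E
python3 go.py .62 -.151 .15 90
```

```text
[ 0.4599 -0.1523] 0.08695 0.0554 long axis yaw 7.2 6.2
[ 0.6214 -0.1478] 0.08885 0.05645 long axis yaw -1.5 -1.2
[ 0.6286 -0.3029] 0.08485 0.05735 long axis yaw -11.2 -7.6
[ 0.4755 -0.4215] 0.0864 0.0631 long axis yaw 0.1 1.7
shift [19.93 -4.85  3.29] spin 0.3 at [ 0.5716 -0.1842  0.3493] yaw 90.3 n 20.8 t 12.5167
```

```bash
python3 -m handwheel '[4,-2,1.5,1.5,8,-4,3,1.5,12,-5,3.5,1.5,16,-5,3.5,1.5,19.5,-5,3.5,1.5,22,-5,3.5,1.5,22,-5,3.5,1.5,22,-5,3.5,1.5]' |egrep "pos"
python3 -m handwheel '[0,0,0,0,0,0,0,0,0,0,0,0]' |egrep "pos|force"
python3 go.py .6215 -.149 .028 88.5
```

```text
tool_pos: [0.6212, -0.1497, 0.129]
tool_pos: [0.6227, -0.1506, 0.1317]
force: [-0.7, -0.3, -0.3]
shift [10.37  0.16  0.16] spin 0.1 at [ 0.6227 -0.1506  0.1317] yaw 88.6 n 10.4 t 13.4333
```

```bash
python3 -m handwheel '[2.5,0.1,0.15,0,5,0.1,0.15,0,7.5,0.1,0.15,0,9.5,0.1,0.15,0,10.4,0.1,0.15,0,10.4,0.1,0.15,0,10.4,0.1,0.15,0]' |egrep "pos|force"
python3 -m handwheel '[0,0,0,0,0,0,0,0,0,0,0,0,0,0,0,0,0,0,0,0]' 0 40 |egrep "pos|force|width"
python3 -m handwheel '[-1.5,0,0,0,-3,0,0,0,-4,0,0,0,-4,0,0,0,-4,0,0,0,-4,0,0,0,-4,0,0,0,-4,0,0,0]'|egrep "pos|force|width"
python3 -m handwheel '[0,0,0,0,0,0,0,0,0,0,0,0]' |egrep "pos|force|width"
```

```text
tool_pos: [0.6212, -0.1493, 0.0264]
force: [0.1, -0.3, -0.3]
tool_pos: [0.6216, -0.1489, 0.0272]
force: [0.0, 1.2, 5.8]
gripper_width: 0.0598
tool_pos: [0.6202, -0.1495, 0.0645]
force: [-0.3, -0.9, -1.1]
gripper_width: 0.0595
tool_pos: [0.6205, -0.1493, 0.065]
force: [0.7, 0.1, -0.0]
gripper_width: 0.0595
```

```bash
for i in 1 2 3 4 5 6 7 8; do python3 -m handwheel '[0,0,0,0]' | grep force; done; python3 go.py .6215 -.149 .028 88.5
```

```text
force: [0.7, 0.1, -0.7]
force: [0.4, -0.0, -1.1]
force: [0.2, 0.5, -0.8]
force: [-0.0, -0.8, 0.0]
force: [1.0, 0.1, -1.2]
force: [0.5, 0.5, -0.9]
force: [0.2, -0.4, -0.2]
force: [0.1, 0.7, -0.8]
shift [ 3.73 -0.09  0.04] spin 0.1 at [ 0.6206 -0.1494  0.0653] yaw 88.6 n 3.7 t 16.0167
```

```bash
python3 -m handwheel '[1.5,0,0,0,3,0,0,0,3.6,0,0,0,3.9,0,0,0,3.9,0,0,0,3.9,0,0,0]' |egrep "pos|force"
python3 -m handwheel '[0,0,0,0,0,0,0,0,0,0,0,0,0,0,0,0]' 8.5 |egrep "pos|force|width"
python3 -m handwheel '[-4,0,0,0,-8,0,0,0,-12,0,0,0,-14,-0.8,-4,3,-14,-0.8,-8,8,-14,-0.8,-12,8,-14,-0.8,-15.4,8,-14,-0.8,-15.4,8]'|egrep "pos|width"
python3 -m handwheel '[0,0,0,0,0,0,0,0,0,0,0,0]' |egrep "pos|force|width"
python3 go.py .6295 -.304 .028 81
python3 - <<'E'
from h import *; import pickle
c=cap('side','s5'); cap('wrist','w5')
E
```

```text
tool_pos: [0.6194, -0.1499, 0.0269]
force: [-8.1, -2.4, 17.6]
tool_pos: [0.6204, -0.1493, 0.0255]
force: [-0.3, 0.2, 0.2]
gripper_width: 0.0851
tool_pos: [0.623, -0.3141, 0.1643]
gripper_width: 0.0854
tool_pos: [0.6252, -0.3014, 0.1663]
force: [0.5, 0.2, 0.5]
gripper_width: 0.0852
shift [13.83 -0.47 -0.2 ] spin -0.2 at [ 0.6252 -0.3014  0.1663] yaw 80.8 n 13.8 t 17.7667
```

View pics/w5.png

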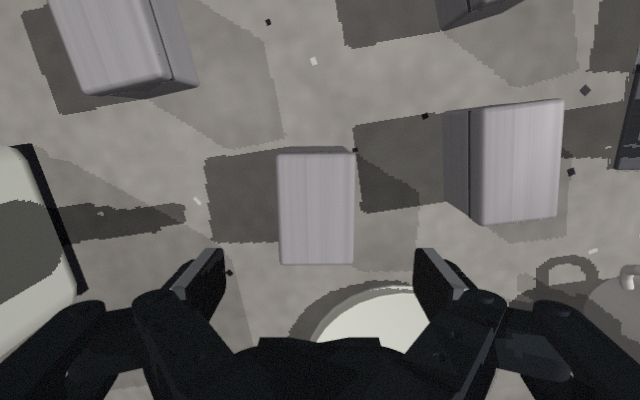

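C3 is upright at (316,208), squarely between the fingers, and C2 stands at (518,162). Grasping C3.

```bash
python3 -m handwheel '[3,-0.4,0,0,6,-0.4,0,0,9,-0.4,0,0,12,-0.4,0,0,13.5,-0.4,0,0,13.8,-0.4,0,0,13.8,-0.4,0,0,13.8,-0.4,0,0]' |egrep "pos|force"
python3 -m handwheel '[0,0,0,0,0,0,0,0,0,0,0,0,0,0,0,0,0,0,0,0]' 0 40 |egrep "pos|force|width"
python3 -m handwheel '[-1.5,0,0,0,-3,0,0,0,-4,0,0,0,-4,0,0,0,-4,0,0,0,-4,0,0,0,-4,0,0,0,-4,0,0,0]'|egrep "pos|force|width"
for i in 1 2 3 4 5 6 7; do python3 -m handwheel '[0,0,0,0]' | grep force; done; python3 go.py .516 -.05 .3 82
```

```text
tool_pos: [0.63, -0.3036, 0.0301]
force: [-0.1, -0.1, -1.2]
tool_pos: [0.6297, -0.3045, 0.0303]
force: [-1.0, 0.1, 6.1]
gripper_width: 0.0591
tool_pos: [0.6284, -0.3042, 0.0674]
force: [-0.6, 0.8, -3.1]
gripper_width: 0.0594
force: [-0.6, 0.3, -2.7]
force: [-0.2, -0.2, -3.6]
force: [-0.4, 0.2, -3.1]
force: [-0.4, -0.9, -3.0]
force: [0.3, -0.2, -3.7]
force: [-0.0, 0.2, -3.6]
force: [-0.1, -0.4, -3.4]
shift [-23.17  15.28  23.24] spin -1.4 at [ 0.6288 -0.3042  0.0683] yaw 80.6 n 36.2 t 20.2
```

C3 is full at about 3.3 N (C2 was empty at 0.7 N). Carrying it to the far tray slot at y=+65 mm.

```bash
python3 -m handwheel '[-3,0,0,0,-6,0,0,0,-9,0,0,0,-12,3,3,-1.4,-13.5,6,6,-1.4,-13.5,9,9,-1.4,-13.5,12,12,-1.4,-13.5,12.8,13.5,-1.4]' 0 60|egrep "pos|force|width"
python3 -m handwheel '[0,0,0,0,0,0,0,0]'|egrep "pos|force|width"
python3 go.py .525 .192 .20 82
```

```text
tool_pos: [0.5219, -0.1477, 0.204]
force: [0.5, 0.1, -3.7]
gripper_width: 0.0595
tool_pos: [0.5241, -0.1487, 0.2042]
force: [0.8, -0.5, -3.7]
gripper_width: 0.0597
shift [ 0.36  4.52 33.77] spin 0.2 at [ 0.5241 -0.1487  0.2042] yaw 82.2 n 34.1 t 21.0333
```

```bash
python3 -m handwheel '[0,0.5,4,0,0,1,8,0,0,1.6,12,0,0,2.1,16,0,0,2.7,20,0,0,3.2,24,0,0,3.8,28,0,0,4.2,31.5,0]'|egrep "pos|force|width"
python3 -m handwheel '[0,0.3,2.2,0,0,0.3,2.2,0,0,0.3,2.2,0,0,0.3,2.2,0]'|egrep "pos|force|width"
python3 go.py .525 .192 .0475 82
python3 -c "
from h import *; import pickle
print(np.round(get_state()['joint_pos'],2)); c=cap('wrist','w6'); pickle.dump(c,open('w6.pkl','wb'))"
```

```text
tool_pos: [0.5273, 0.1698, 0.2034]
force: [0.7, 0.5, -2.3]
gripper_width: 0.059
tool_pos: [0.5276, 0.1887, 0.2028]
force: [0.7, -1.0, -3.0]
gripper_width: 0.0595
shift [15.53  0.3   0.31] spin -0.1 at [0.5276 0.1887 0.2028] yaw 81.9 n 15.5 t 22.0333
[ 0.31  0.66 -1.19  1.71  0.65  1.23  0.38]
```

View pics/w6.png

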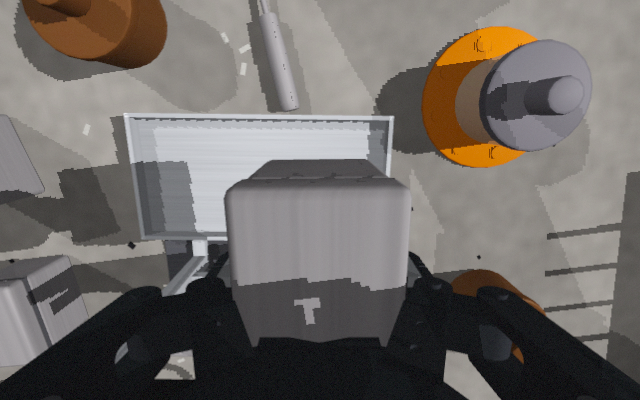

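```bash
python3 - <<'E'
from h import *; import pickle
c=pickle.load(open('w6.pkl','rb'))
a,b,e=[onz(c,*p,.032)[:2] for p in [(125,114),(393,117),(142,238)]]; print(a,b,e,np.linalg.norm(b-a),np.linalg.norm(e-a),'centre',(b+e)/2, np.degrees(np.arctan2(*(b-a)[::-1]))-90)
E
```

```text
[0.43392655 0.01166532] [0.4732046  0.26686123] [ 0.55994682 -0.00831691] 0.2582009254877873 0.12759466110364945 centre [0.51657571 0.12927216] -8.749921315319341
```

```bash
python3 -m handwheel '[3,0.3,0.4,0,6,0.3,0.4,0,9,0.3,0.4,0,12,0.3,0.4,0,14,0.3,0.4,0,15,0.3,0.4,0,15.5,0.3,0.4,0,15.5,0.3,0.4,0]'|egrep "pos|force|width"
python3 -m handwheel '[0,0,0,0,0,0,0,0]'|egrep "pos|force|width"
python3 go.py .5258 .1929 .0465 82
```

```text
tool_pos: [0.5247, 0.1933, 0.0478]
force: [0.5, 0.5, -2.8]
gripper_width: 0.0592
tool_pos: [0.5253, 0.1946, 0.0497]
force: [0.8, 0.0, -3.3]
gripper_width: 0.059
shift [ 0.32 -0.07 -0.16] spin -0.0 at [0.5253 0.1946 0.0497] yaw 82.0 n 0.4 t 22.9167
```

```bash
python3 -m handwheel '[0.2,0,-0.15,0,0.35,0,-0.15,0,0.35,0,-0.15,0]'|egrep "pos|force|width"
python3 -m handwheel '[0,0,0,0,0,0,0,0,0,0,0,0]' 7.6 40|egrep "pos|force|width"
python3 -m handwheel '[-3,0,0,0,-6,0,0,0,-10,0,0,0,-14,0,0,0,-18,0,0,0,-18,0,0,0]'|egrep "pos|force|width"
python3 -m handwheel '[0,0,-4,0,0,0,-8,0,0,0,-12,0,0,0,-16,0,0,0,-20,0,0,0,-24,0,0,0,-28,0,0,0,-31.5,0]' 8.5|egrep "pos"
python3 -c "
from h import *
c=cap('side','s7'); f=c['frame'][100:340,220:400,::-1]; cv2.imwrite('pics/s7c.png',cv2.resize(f,None,fx=2.4,fy=2.4,interpolation=2))"
python3 go.py .4605 -.153 .15 96.5
```

```text
tool_pos: [0.5249, 0.1928, 0.0463]
force: [-1.5, -2.2, 7.7]
gripper_width: 0.0596
tool_pos: [0.5245, 0.1929, 0.0451]
force: [-0.2, 0.9, 0.2]
gripper_width: 0.0758
tool_pos: [0.526, 0.196, 0.2323]
force: [1.8, 0.4, -0.6]
gripper_width: 0.0763
tool_pos: [0.4797, -0.122, 0.2246]
shift [ 7.34  1.43 -2.54] spin -15.1 at [ 0.4787 -0.1297  0.2233] yaw 81.4 n 7.9 t 24.6333
```

View pics/s7c.png

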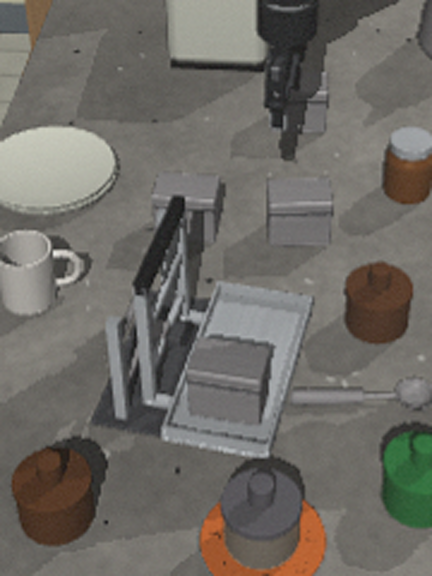

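C3 stands upright in the tray at crop (230,380), the glass is on the trivet, and C1, C2 and C4 are unchanged. Next, C1.

```bash
python3 -m handwheel '[3,1.4,-2.5,-7,6,1.4,-2.5,-15,7.3,1.4,-2.5,-15,7.3,1.4,-2.5,-15,7.3,1.4,-2.5,-15]'|egrep "pos"
python3 -m handwheel '[0,0,0,0,0,0,0,0,0,0,0,0]'|egrep "pos|force"
python3 - <<'E'
from h import *
c=cap('wrist','w8'); f=c['frame'].astype(int)
# smooth bright top face near expected place: flood fill
u,v=proj(c,(.4605,-.152,.08)).astype(int); print(u,v)
g=cv2.medianBlur(c['frame'],5).copy(); m=np.zeros((402,642),np.uint8)
cv2.floodFill(g,m,(int(u),int(v)),0,(6,6,6),(6,6,6),4|cv2.FLOODFILL_MASK_ONLY|(255<<8))
m=cv2.morphologyEx(m[1:-1,1:-1],cv2.MORPH_OPEN,np.ones((7,7))); t=max(cv2.findContours(m,0,2)[0],key=cv2.contourArea)
P=np.array([onz(c,*p,.08)[:2] for p in t[:,0]])*1000; r=cv2.minAreaRect(P.astype(np.float32)); print(r)
E
python3 go.py .4605 -.152 .028 96.5
```

```text
tool_pos: [0.4637, -0.1406, 0.1522]
tool_pos: [0.4641, -0.1413, 0.153]
force: [0.2, -0.3, -0.2]
306 204
((464.0495300292969, -168.4768829345703), (261.15380859375, 475.60491943359375), 6.895153045654297)
shift [12.48  0.48 -0.99] spin 0.5 at [ 0.4639 -0.1415  0.1528] yaw 97.0 n 12.5 t 25.35
```

```bash
python3 -m handwheel '[3,0.3,-1,0,6,0.3,-1,0,9,0.3,-1,0,11.5,0.3,-1,0,12.5,0.3,-1,0,12.5,0.3,-1,0,12.5,0.3,-1,0]' |egrep "pos|force"
python3 -m handwheel '[0,0,0,0,0,0,0,0,0,0,0,0,0,0,0,0,0,0,0,0]' 0 40 |egrep "pos|force|width"
python3 -m handwheel '[-1.5,0,0,0,-3,0,0,0,-4,0,0,0,-4,0,0,0,-4,0,0,0,-4,0,0,0,-4,0,0,0,-4,0,0,0]'|egrep "pos|force|width"
for i in 1 2 3 4 5 6 7; do python3 -m handwheel '[0,0,0,0]' | grep force; done; python3 go.py .507 .0643 .2 82
```

```text
tool_pos: [0.4619, -0.1519, 0.0275]
force: [0.8, -0.3, 0.6]
tool_pos: [0.4624, -0.152, 0.0284]
force: [-0.7, 0.9, 7.4]
gripper_width: 0.0596
tool_pos: [0.4609, -0.1523, 0.0661]
force: [-0.2, -0.3, -3.0]
gripper_width: 0.0596
force: [-0.3, -0.2, -2.4]
force: [-0.2, 0.0, -3.5]
force: [0.9, -0.0, -3.7]
force: [1.2, 0.1, -2.9]
force: [0.7, 0.5, -3.2]
force: [-0.6, 0.1, -2.9]
force: [-0.2, 0.4, -4.0]
shift [-13.32  -7.17  20.94] spin 15.0 at [ 0.4613 -0.1523  0.0668] yaw 97.0 n 25.8 t 27.6
```

C1 is full too (about 3.2 N), so both full ones are found. Carrying it to the near slot.

```bash
python3 -m handwheel '[-3.5,0,0,0,-7,0,0,0,-10,-1,3,5,-13,-2.5,7,10,-13,-4,11,15,-13,-5,15,15,-13,-6,18,15,-13,-7.2,21,15]' 0 60|egrep "pos|force|width"
python3 -m handwheel '[0,0,0,0,0,0,0,0,0,0,0,0]'|egrep "pos|force|width"
python3 -c "
from h import *
c=cap('wrist','w9')"
python3 go.py .507 .0643 .0475 82
```

```text
tool_pos: [0.5069, 0.0683, 0.1976]
force: [1.1, 0.5, -2.8]
gripper_width: 0.0593
tool_pos: [0.5068, 0.0646, 0.1964]
force: [-0.2, -0.1, -3.0]
gripper_width: 0.0594
shift [14.88 -0.02  0.08] spin -0.0 at [0.5069 0.0637 0.1963] yaw 82.0 n 14.9 t 28.5667
```

View pics/w9.png

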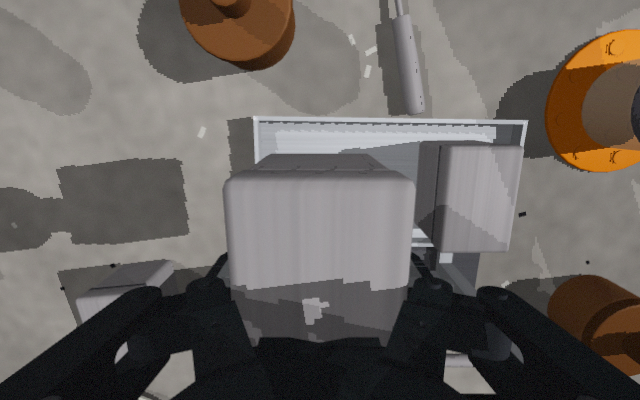

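The caddy hangs level and aligned over the near slot, with C3 standing at (480,195). Lowering it.

```bash
python3 -m handwheel '[3,0,0,0,6,0,0,0,9,0,0,0,12,0,0,0,14,0,0,0,14.8,0,0,0,14.8,0,0,0,14.8,0,0,0]'|egrep "pos|force|width"
python3 -m handwheel '[0.2,0,0,0,0.4,0,0,0,0.4,0,0,0]'|egrep "pos|force|width"
python3 go.py .507 .0643 .0445 82
```

```text
tool_pos: [0.5075, 0.0643, 0.0492]
force: [1.2, 0.3, -3.4]
gripper_width: 0.0594
tool_pos: [0.5077, 0.0648, 0.0454]
force: [-1.0, -1.0, -3.1]
gripper_width: 0.0592
shift [ 0.09  0.06 -0.06] spin -0.0 at [0.5077 0.0648 0.0454] yaw 82.0 n 0.1 t 29.4833
```

```bash
python3 -m handwheel '[0.15,0,0,0,0.15,0,0,0]'|egrep "pos|force"
python3 -m handwheel '[0,0,0,0,0,0,0,0,0,0,0,0]' 7.6 40|egrep "pos|force|width"
python3 -m handwheel '[-3,0,0,0,-6,0,0,0,-10,0,0,0,-14,0,0,0,-18,0,0,0,-22,0,0,0,-25,0,0,0,-25,0,0,0]'|egrep "pos"
python3 -m handwheel '[0,-3,1,7,0,-6,2,14,0,-9.6,3.5,21,0,-9.6,3.5,28,0,-9.6,3.5,35,0,-9.6,3.5,42,0,-9.6,3.5,49,0,-9.6,3.5,56]' 5|egrep "pos"
python3 go.py .6124 .1146 .26 -8.3
python3 -c "
from h import *
print(np.round(get_state()['joint_pos'],2))"
```

```text
tool_pos: [0.5076, 0.0649, 0.0444]
force: [-2.4, -2.8, 8.1]
tool_pos: [0.5075, 0.0651, 0.0436]
force: [1.0, -0.9, 0.2]
gripper_width: 0.0759
tool_pos: [0.509, 0.0671, 0.2992]
tool_pos: [0.607, 0.0864, 0.2927]
shift [3.27 2.3  1.71] spin 34.0 at [0.607  0.0864 0.2927] yaw 25.7 n 4.3 t 31.2333
[ 0.34  0.56 -0.92  1.42  0.45  1.38 -0.14]
```

```bash
python3 -m handwheel '[0,2.3,1.7,7,0,2.3,1.7,14,0,2.3,1.7,21,0,2.3,1.7,28,0,2.3,1.7,34,0,2.3,1.7,34,0,2.3,1.7,34]'|egrep "pos"
python3 -m handwheel '[0,0,0,0,0,0,0,0,0,0,0,0]'|egrep "pos|force"
python3 go.py .6124 .1146 .186 -8.3
python3 -c "
from h import *
print(np.round(get_state()['joint_pos'],2))
c=cap('wrist','w10')
for a in (-.082,.082):
  for b in(.089,.105):
    x=.5164+b*.9895+a*.1444; y=.1286-b*.1444+a*.9895; print(proj(c,(x,y,.212)).round())
m=cv2.inRange(c['frame'],(0,0,0),(30,30,30)); print([ (v,np.flatnonzero(m[v])[[0,-1]] if m[v].any() else None) for v in range(0,240,20)])
s=cap('side','s10')
a=cv2.resize(s['frame'][130:350,210:410],None,fx=2,fy=2); b=c['frame'][:,:400]
o=np.zeros((440,800,3),np.uint8); o[:,:400]=a; o[:400,400:]=c['frame'][:,120:520]; cv2.imwrite('pics/m10.png',o[:,:,::-1])"
```

```text
tool_pos: [0.6121, 0.1145, 0.293]
tool_pos: [0.6123, 0.1143, 0.2931]
force: [-1.1, -0.2, 0.7]
shift [1.071e+01 3.000e-02 1.000e-02] spin 0.4 at [0.6123 0.1143 0.2931] yaw -7.9 n 10.7 t 32.0667
[ 0.21  0.54 -0.76  1.4   0.37  1.36 -0.7 ]
[308. 303.]
[327. 304.]
[307.  89.]
[331.  89.]
[(0, None), (20, None), (40, None), (60, None), (80, None), (100, array([309, 330])), (120, array([310, 330])), (140, array([328, 329])), (160, array([309, 329])), (180, array([  8, 328])), (200, array([308, 328])), (220, array([327, 327]))]
```

View pics/m10.png

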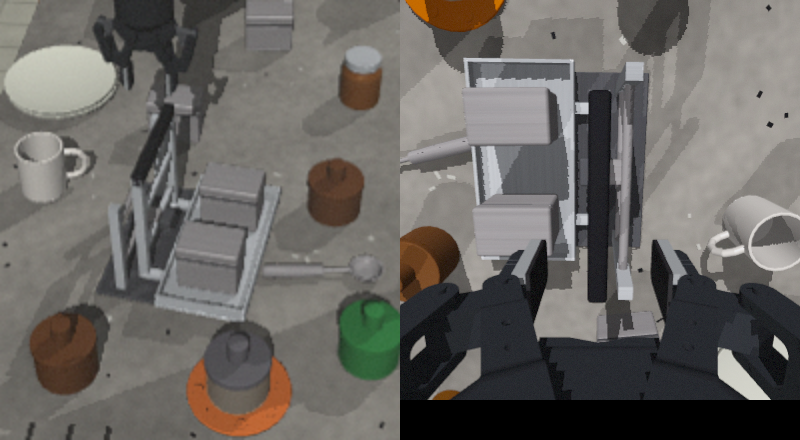

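Both caddies stand in the tray, the bar lies centred between the fingers, and the predicted bar edges match (309 to 330). I'll pinch the bar.

```bash
python3 -m handwheel '[3,0,0,0,6,0,0,0,8.5,0,0,0,10,0,0,0,10.7,0,0,0,10.7,0,0,0,10.7,0,0,0]'|egrep "pos|force|width"
python3 -m handwheel '[0,0,0,0,0,0,0,0,0,0,0,0,0,0,0,0,0,0,0,0,0,0,0,0]' 0 100|egrep "pos|force|width"
python3 go.py .6124 .1146 .291 -8.3
```

```text
tool_pos: [0.6126, 0.1146, 0.1869]
force: [0.6, 0.9, 0.2]
gripper_width: 0.0493
tool_pos: [0.6119, 0.1148, 0.1878]
force: [-4.2, -0.0, 6.9]
gripper_width: 0.0142
shift [-1.032e+01 -1.000e-02  6.000e-02] spin 0.3 at [0.6119 0.1148 0.1878] yaw -8.0 n 10.3 t 33.25
```

```bash
python3 -m handwheel '[-0.5,0,0,0,-1,0,0,0,-2,0,0,0,-3,0,0,0,-4,0,0,0,-5,0,0,0,-6,0,0,0,-7,0,0,0]'|egrep "pos|force|width"
python3 -m handwheel '[-1,0,0,0,-2,0,0,0,-3,0,0,0,-3.7,0,0,0,-4.2,0,0,0,-4.2,0,0,0,-4.2,0,0,0,-4.2,0,0,0]'|egrep "pos|force|width"
```

```text
tool_pos: [0.6118, 0.1147, 0.2573]
force: [-2.5, 4.8, -10.0]
gripper_width: 0.0142
tool_pos: [0.6117, 0.1147, 0.2992]
force: [-3.0, 3.8, -8.5]
gripper_width: 0.0142
```

```bash
python3 -m handwheel '[0,0,0,0,0,0,0,0,0,0,0,0,0,0,0,0]'|egrep "pos|force"
python3 -m handwheel '[0.5,0,0,0,1,0,0,0,1.5,0,0,0,2,0,0,0,2.4,0,0,0,2.6,0,0,0,2.6,0,0,0,2.6,0,0,0]'|egrep "pos|force|width"
python3 -m handwheel '[0.2,0,0,0,0.4,0,0,0,0.5,0,0,0,0.5,0,0,0,0.5,0,0,0]'|egrep "pos|force|width"
```

```text
tool_pos: [0.6117, 0.1148, 0.2991]
force: [-1.3, 5.2, -9.7]
tool_pos: [0.6118, 0.1147, 0.2728]
force: [-1.7, 4.6, -9.6]
gripper_width: 0.0143
tool_pos: [0.6118, 0.1147, 0.2679]
force: [-2.7, 4.3, -8.5]
gripper_width: 0.014
```

```bash
for i in 1 2 3 4; do python3 -m handwheel '[0.1,0,0,0,0.1,0,0,0,0.1,0,0,0]'|egrep "pos|force"; done
```

```text
tool_pos: [0.6118, 0.1148, 0.2673]
force: [-3.1, 4.0, -7.0]
tool_pos: [0.6118, 0.1147, 0.2672]
force: [-4.3, 2.8, -1.6]
tool_pos: [0.6118, 0.1147, 0.267]
force: [-6.2, 2.5, 3.4]
tool_pos: [0.6118, 0.1148, 0.2668]
force: [-7.8, 1.7, 9.8]
```

The pawl has taken the load: the force turned upward at a height of about 0.08. Releasing.

```bash
python3 -m handwheel '[-0.2,0,0,0,-0.2,0,0,0]'|egrep "pos|force"
python3 -m handwheel '[0,0,0,0,0,0,0,0,0,0,0,0,0,0,0,0]' 5 40|egrep "pos|force|width"
python3 -m handwheel '[-3,0,0,0,-6,0,0,0,-9,0,0,0,-12,0,0,0,-12,0,0,0]'|egrep "pos|force|width"
python3 -m handwheel '[0,0,-4,0,0,0,-8,0,0,0,-12,0,0,0,-12,0,0,0,-12,0,0,0]'|egrep "pos|force|width"
python3 - <<'E'
from h import *
s=cap('side','s11'); w=cap('scene','c11')
o=np.zeros((520,800,3),np.uint8); o[:,:400]=cv2.resize(s['frame'][100:360,210:410],None,fx=2,fy=2,interpolation=2); o[:,400:]=cv2.resize(w['frame'][120:380,200:400],None,fx=2,fy=2,interpolation=2); cv2.imwrite('pics/m11.png',o[:,:,::-1])
E
```

```text
tool_pos: [0.6118, 0.1147, 0.2671]
force: [-5.1, 4.4, -0.1]
tool_pos: [0.6131, 0.1138, 0.2663]
force: [0.1, 0.8, 0.2]
gripper_width: 0.0502
tool_pos: [0.6137, 0.1153, 0.392]
force: [-0.5, -0.0, 0.1]
gripper_width: 0.0499validation failed for argument at $...
```

View pics/m11.png

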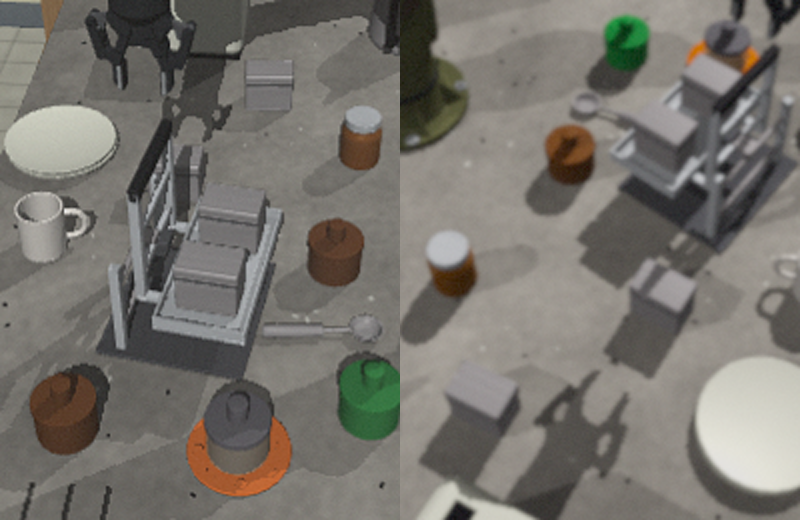

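```bash
python3 -m handwheel '[0,0,0,0,0,0,0,0,0,0,0,0,0,0,0,0,0,0,0,0,0,0,0,0,0,0,0,0,0,0,0,0]'|egrep "time|pos|force"
python3 - <<'E'
from h import *
a=cv2.imread('pics/s11.png'); c=cap('side','s12'); b=cv2.imread('pics/s12.png')
d=cv2.absdiff(cv2.GaussianBlur(a,(5,5),0),cv2.GaussianBlur(b,(5,5),0)).max(2); print('diff tray region',d[150:290,255:355].max(), 'changed >25 total',(d>25).sum())
print('knob',onz(c,329,298,.106))
from plant import close_job; print(close_job())
E
```

```text
time_s: 38.68
tool_pos: [0.6123, 0.1144, 0.3852]
force: [-0.1, -0.3, 0.7]
diff tray region 20 changed >25 total 646
knob [0.47176566 0.36990676 0.106     ]
the job is handed in; nothing more can be done
None
```

The job is done and handed in at about 39 s. The loaded tray is held up by the pawl on the upper rung, with the gripper clear of everything.

- **Glass container:** I moved it from the tray to the trivet. The last check put its knob within about 3 mm of the trivet's centre, and it was upright.
- **Caddies:** I lifted three of the four present. Two were full, at about 3.3 N and 3.2 N, and both stand upright in the tray's two slots. The third was empty, at about 0.7 N, and I put it back in its place. I did not lift the fourth: at most two are full, so it had to be empty.
- **Tray:** I raised it about 111 mm and lowered it until the force on the gripper turned upward at a height of about 80 mm. After release it stayed up, and two side pictures about 0.7 s apart showed no notable change around the tray.

**Checks that failed or disagreed:**
- The last sideways retreat move was refused because of a typing slip, so the arm waited about 12 cm above the bar instead.
- Setting the empty caddy down pressed with about 18 N, which is under the limit.
- The same two side pictures differed in 646 pixels overall. I put this down to the arm settling but did not trace it.
- I saw no caddy knocked aside and no slackening of the grip.

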